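# Feed the next sample drum into the inspection clamp

## Robot

A 6-joint arm with a two-finger parallel gripper is mounted at the origin on the work surface. World frame = base frame: x ahead of the robot, y to its left, z up, the work surface at z = 0. Lengths are in m, angles in rad, forces in N, time in s.
With the tool pointing down it reaches from about 0.3 to 0.75 m from the base axis. Payload 8.5 kg.
Tool frame: the origin (TCP) lies midway between the tips of the shut fingers; the grasp point (between the pads) lies 19 mm behind it (grip_depth is the distance from the TCP to the grasp point, in m); z points along the fingers, y is the line along which they close (so a half turn about z gives the same grasp; the last joint's range is limited). The gripper opens to 85 mm and grips with 20 to 120 N. Pads are 22 mm wide; open, the fingers measure 114 mm over their backs; the gripper's body (76 mm by 85 mm) begins 54 mm behind the grasp point. The pads swing forward as they close: fully open they stand 13 mm farther back than shut.
Start: joints at [-1.349, 0.381, 1.297, -0, 1.464, -0.215], TCP at [0.233, -0.498, 0.231] pointing down, gripper open.
Joint ranges: [-3.11, 3.11], [-0.89, 2.33], [0.22, 2.48], [-1.42, 4.56], [0.17, 2.85], [-2.88, 2.88]. Speed limits (rad/s): [2.39, 2.39, 3.14, 3.14, 3.14, 3.14].

## Interface

Orientations are given as a rotation vector (axis times angle).
In Python, from bench import sense, read_camera, finish_job, grip_depth gives the robot as it stands.
- The arm moves only by the shell command python3 -m handwheel 'ROWS' [FORCE]. ROWS is JSON, a list that holds one entry, the list of rows, each a list of 7 numbers: the turn, a rotation vector about the tool's x, y, z in units of 5 degrees (1.0 is 5 degrees), then the shift along the tool's x, y, z in units of 50 mm (1.0 is 50 mm), then the closure, from -1 (fully open) to 1 (shut). A call has 1 to 20 rows; each row shifts and turns the commanded pose from where the row before left it, along the tool's axes as they then stand; what a row does not reach is not made up. A row lasts 1/8 s, in which the tool goes at most 62.5 mm and 10.7 degrees, less where a joint would pass 70% of its speed; a pose out of reach is approached as far as the arm can. A call is refused whole if a number of a shift passes 1 or a number of a turn 1, either way. A call with a gripper value outside its range is refused whole. The fingers move at their own pace and stop on an object; FORCE is the grip in N (left out, the last holds). Time passes only in rows, so rows that do not move let the fingers close. It gives the time, the measured TCP pose, the force, the opening and the grip force at its end, in the units of the state.
- sense(): the state, without advancing time (a new reading comes with each control period).
- read_camera(name): name is "scene" or "top" or "wrist"; returns a dict with "img" (480x640x3 uint8, blue, green, red), "range_z" (480x640 float32, m along the optical axis (not along the pixel's ray), 0 where there is no reading), "fx", "fy", "cx", "cy" (pixels), "position" and "attitude" of the camera in the world. Camera axes: x right, y down, z forward; pixel columns grow to the right and rows downward; lengths in m; the calibration is good to about 2 mm. The wrist camera is an equidistant fisheye: a pixel r from the principal point sees the ray r / f radians off the axis. A picture is of the moment at which its call begins.
- finish_job(): hands the job in; it is judged then, once.
The state is a dict: "t": time; "joint_pos": joint angles; "joint_velocities": joint speeds; "effort": joint torques, N m; "tcp_pos": TCP position; "tcp_rot": TCP orientation; "force": force on the tool from outside, world axes, zero at the start; "ft_torque": the same for the moment, N m; "grip_width": opening from 0.0 (shut) to 1.0 (fully open); "grip_force": force on a finger pad.
Only numpy, scipy, OpenCV 4.12 (cv2) and the standard library are available. Lean on these libraries where they do the work, as an engineer would, in place of code of your own. Each camera call takes 0.05 s, during which the arm holds its last target. There are 200 camera calls.

## Task

Push the front drum sideways along the trough at the foot of the gravity rack, without lifting it, until it is fully home against the end stop under the clamp bridge, and let the drums behind it roll forward so that the next one lies in the pick place. Then turn the knurled thumbscrew on the bridge clockwise until you feel it seat, without forcing it further, and let go. Leave everything else on the bench where it stands.

Things in the scene. Friction and masses are not known exactly. Their poses are not given: they have to be found in the camera images.
- rack: fixed gravity rack. Origin on the bench under the pick place; z up, x points up the lane (away from the robot at yaw 0), y along the trough from pick place to cradle. A roller lane (side rails 104 mm apart, from 34 to 240 mm up-slope of the pick place) slopes 12 degrees down to -x and ends in a cross trough, y = -56 to 172 mm, its floor 45 mm above the bench at x = 0, same slope
- bay (a point): the pick place: middle of the axis of a drum resting against the trough's front lip (22 mm high) in line with the lane, 73 mm above the bench; axes as the rack. The trough's -y end is open: there a finger can come down from above beside the front drum's -y end face (50 mm from this point), free for 55 mm beyond it from 40 mm above the bench upwards
- cradle (a point): middle of the drum's axis when it is home against the end stop, 122 mm along the rack's +y from bay; axes as the rack. The end stop's inner face is 50 mm further along +y, and a 23 mm high back wall stands behind the cradle only. The drum leans on the same front lip all the way
- second (a point): where the middle of the drum next behind the pick place rests, 56.5 mm up-slope of bay
- third (a point): where the middle of the third drum in the lane rests, 113 mm up-slope of bay
- screw_head (a point): middle of the thumbscrew's knurled steel head, an upright cylinder 40 mm across, 130 to 164 mm above the bench, not rising or sinking as it turns. It stands on the clamp bridge: a beam along x, 104 mm long, 24 mm wide, top 124 mm and underside 112 mm above the bench, on two posts; it spans the cradle 26 mm along +y from cradle, and a drum passes freely under it
- thumbscrew (a joint): turn of the thumbscrew's shank in rad, growing clockwise seen from above. Starts between 0 and 0.5 and turns lightly (0.06 N m) with the head up to 1.2, where it is seated and stops
- windup (a joint): twist of the head beyond the shank, in rad, clockwise positive: about 0.03 while the screw runs freely; once the screw is seated the head still gives, and the resistance rises by 2 N m per rad of this twist. It springs back to 0 when the head is let go. Above 0.35 (0.7 N m) the screw is overtightened
- drum0: front drum at the start, lying across the lane in the pick place: cylinder 56 mm in diameter, 100 mm long, grey with aluminium ends, 0.2 to 0.42 kg. Origin in the middle of its axis, its own y axis along the drum (it rolls about y); smooth, it slides along the trough with a few newtons
- drum1: second drum, the same, resting against the first, 56 mm up-slope of it
- drum2: third drum, the same, behind the second
- drum3: fourth drum, the same, behind the third
- microscope: fixed bystander: microscope with a small screen on a stand, foot 150 x 120 mm, 320 mm high, about 0.285 m along the -y of the rack and 0.04 m along its +x; origin under the middle of its foot
- weight: bystander: round steel weight, 60 mm across, 58 mm high, with a small grip knob; origin under its middle
- solvent: bystander: upright bottle, 60 mm across, 130 mm high; origin under its middle
- beaker: bystander: open clear cup, 72 mm across, 85 mm high; origin under its middle
- tray: bystander: open white tray, 120 x 90 mm, 30 mm high; origin under its middle
- brush: bystander: brush lying flat, 150 mm long; origin on its underside
- jar: bystander: low closed jar, 56 mm across, 60 mm high; origin under its middle
- gauge: bystander: steel gauge block, 90 x 55 mm, 22 mm high; origin under its middle
There are look-alikes about, which are no part of the job. Leave any blue or green look-alike of the drum0 alone.

How it is judged:
On the way, in this order (a step that is already met when the one before it is completed fails the run):
1. front drum pushed home against the end stop, and the next drums rolled forward, one of them in the pick place (distance between drum0 and cradle below 0.007 m and distance between drum1 and bay below 0.012 m and distance between drum2 and second below 0.012 m and distance between drum3 and third below 0.012 m), for 0.2 s.
2. thumbscrew turned until it seats (value of joint thumbscrew above 1.15 rad), for 0.2 s.
At the end, for the whole second after the job is handed in: The first drum lies in the trough within 7 mm of home against the end stop; the second lies in the pick place and the third and fourth close behind it (each within 12 mm of its resting place); all at rest; the thumbscrew is seated (joint above 1.15 rad) (all of step 1 and linear speed of each of drum0, drum1, drum2, drum3 below 0.02 m/s and value of joint thumbscrew above 1.15 rad); the robot touches nothing.
It fails at once if a drum is lifted or knocked out of the rack (more than 15 mm above or below its path) (not (z of drum0 in the frame of bay between -0.015 and 0.015 m) or z of any of drum1, drum2, drum3 in the frame of bay below -0.015 m or z of drum1 in the frame of bay above 0.02675 m or z of drum2 in the frame of bay above 0.03849 m or z of drum3 in the frame of bay above 0.05024 m).
It fails at once if the thumbscrew is forced past its seat (its head twisted more than 0.35 rad beyond the seated shank) (value of joint windup above 0.35 rad).
It fails at once if a bystander is moved by more than 25 mm (distance of any of weight, solvent, beaker, tray, brush, jar, gauge from where it was at the start of the episode above 0.025 m).
It also fails if it takes over 64 s, if anything falls off the work surface, if the arm or the gripper's body presses on something with over 40 N, if the wrist force passes 120 N, or if a joint passes its speed limit or range.

## Working session

There is one attempt and no reset: what is moved stays moved. The work goes in short steps, Python scripts to look and compute and a shell command to move; the robot and the scene stay as the last step left them, time stands still between calls to the robot, and variables do not carry over. Pictures are saved under pics/ and viewed, at most 10 in all, crops included, and the job is handed in when it is done.

```bash
mkdir -p pics; ls
cat > h.py <<'E'
import numpy as np, cv2
from scipy.spatial.transform import Rotation as R
from bench import sense, read_camera, finish_job, grip_depth
def rot(a):
    a=np.array(a,float)
    return a if a.shape==(3,3) else (R.from_quat(a).as_matrix() if a.size==4 else R.from_rotvec(a).as_matrix())
def cloud(c):
    z=c["range_z"]; v,u=np.mgrid[:480,:640]
    P=np.stack([(u-c["cx"])/c["fx"]*z,(v-c["cy"])/c["fy"]*z,z],-1)@rot(c["attitude"]).T+np.array(c["position"])
    P[z==0]=np.nan
    return P
E
python3 - <<'E'
from h import *
for n in("top","scene"):
    c=read_camera(n); cv2.imwrite(f"pics/{n}0.png",c["img"]); print(n,c["position"],c["attitude"],c["fx"],c["cx"],c["cy"])
    np.savez(f"{n}0.npz",img=c["img"],P=cloud(c))
print(sense(),grip_depth)
E
```

```text
pics
top [0.43223789 0.02340777 1.37642747] [-2.1709329   2.22156109 -0.03934652] 499.30487934854756 316.50478448570783 237.82177275402887
scene [ 1.06061989 -0.33450084  1.01221838] [-2.20109593 -1.29736102  0.40783315] 527.0241577083231 323.1861844952441 241.3283898993547
{'t': 0.1, 'joint_pos': array([-1.34927173e+00,  3.81169819e-01,  1.29820878e+00, -2.00104754e-05,
        1.46360742e+00, -2.15320909e-01]), 'joint_velocities': array([-0.00046413, -0.00183518, -0.00355453,  0.00157758, -0.00068443,
        0.00122618]), 'effort': array([ 4.45012789e-03, -4.49225056e+01, -2.31655025e+01, -1.54852469e-04,
        3.69112080e-03, -2.92635343e-05]), 'tcp_pos': array([ 0.23261582, -0.49807955,  0.23074337]), 'tcp_rot': array([-3.06558886e+00, -6.80453481e-01,  3.80216055e-05]), 'force': array([ 0.39900517,  0.52987215, -0.84606594]), 'ft_torque': array([-0.04124402, -0.02123887, -0.00033064]), 'grip_force': 0.0, 'grip_width': 1.0029458058722354} 0.0187
```

View pics/top0.png

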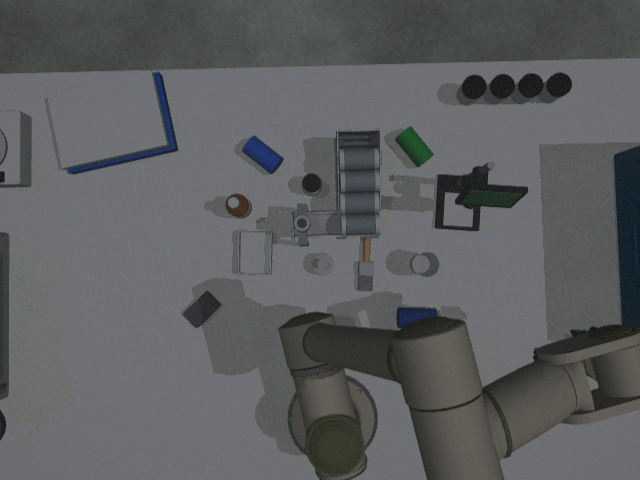

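View pics/scene0.png

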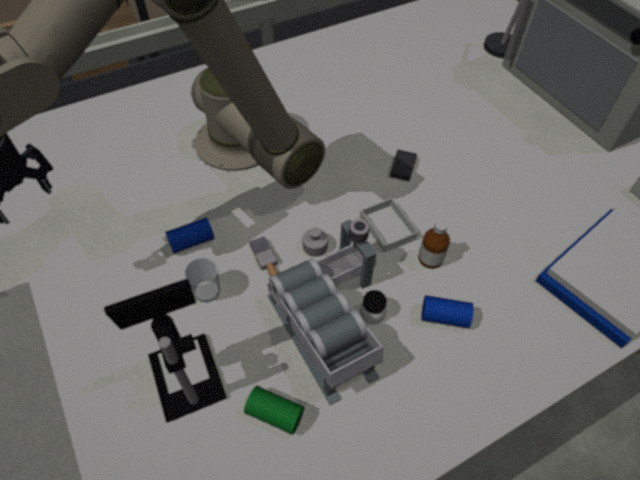

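The top view shows the rack at yaw ≈ 0, with the front grey drum at (360,222) and drums 1–3 behind it at (360,205), (360,181) and (360,158). The screw head is at (302,223). Possible mix-ups for drum0 are blue (263,155), blue (417,317), green (415,146) and the other grey drums. I choose the grey drum at the trough, (360,222). The scene view agrees: front drum at (298,275), screw at (359,230).

Run:
```python
from h import *
d=np.load("top0.npz"); P=d["P"]; img=d["img"]
cv2.imwrite("pics/crop.png",cv2.resize(img[120:290,270:450],None,fx=3.3,fy=3.3,interpolation=cv2.INTER_CUBIC))
S=np.load("scene0.npz")["P"]
for nm,Q in(("top",P),("scene",S)):
    x,y,z=Q[...,0],Q[...,1],Q[...,2]
    box=(x>.3)&(x<.75)&(y>-.25)&(y<.2)
    m=box&(z>.155)&(z<.172)&(y>0)&(y<.13)&(x<.55)
    n,l,st,ce=cv2.connectedComponentsWithStats(m.astype(np.uint8))
    for i in range(1,n):
        if st[i,4]>15:
            q=Q[l==i]; print(nm,"head?",st[i],q.min(0).round(3),q.max(0).round(3),((q.min(0)+q.max(0))/2).round(4))
# drum crest profile along lane through col 360
for r in range(130,245,3):
    print(r,P[r,355:366].mean(0).round(3), end=';')
print()
for r in (158,181,205,222): print(r,[tuple(P[r,c].round(3)) for c in range(334,390,4)])
```

```text
top head? [293 215  17  17 216] [0.502 0.049 0.155] [0.541 0.088 0.17 ] [0.5216 0.0682 0.1629]
scene head? [350 219  20  19 289] [0.502 0.046 0.155] [0.544 0.087 0.169] [0.5233 0.0665 0.1622]
130 [ 0.755 -0.084  0.13 ];133 [ 0.759 -0.088  0.083];136 [ 0.749 -0.087  0.093];139 [ 0.744 -0.088  0.079];142 [ 0.734 -0.087  0.089];145 [ 0.728 -0.087  0.083];148 [ 0.712 -0.084  0.116];151 [ 0.702 -0.083  0.131];154 [ 0.693 -0.082  0.134];157 [ 0.686 -0.082  0.135];160 [ 0.678 -0.082  0.134];163 [ 0.671 -0.082  0.13 ];166 [ 0.665 -0.083  0.123];169 [ 0.659 -0.083  0.113];172 [ 0.651 -0.083  0.114];175 [ 0.643 -0.082  0.121];178 [ 0.634 -0.082  0.123];181 [ 0.627 -0.081  0.124];184 [ 0.62  -0.082  0.12 ];187 [ 0.613 -0.082  0.115];190 [ 0.606 -0.082  0.106];193 [ 0.599 -0.083  0.101];196 [ 0.591 -0.082  0.109];199 [ 0.583 -0.081  0.111];202 [ 0.575 -0.081  0.112];205 [ 0.567 -0.081  0.111];208 [ 0.56  -0.081  0.105];211 [ 0.553 -0.082  0.098];214 [ 0.547 -0.082  0.085];217 [ 0.538 -0.081  0.097];220 [nan nan nan];223 [ 0.522 -0.081  0.099];226 [ 0.515 -0.08   0.1  ];229 [ 0.507 -0.081  0.095]
[... 2808 characters left out ...]
26), np.float64(-0.034), np.float64(0.102)), (np.float64(0.526), np.float64(-0.045), np.float64(0.101)), (np.float64(0.526), np.float64(-0.055), np.float64(0.1)), (np.float64(0.525), np.float64(-0.065), np.float64(0.101)), (np.float64(0.525), np.float64(-0.076), np.float64(0.099)), (np.float64(0.525), np.float64(-0.086), np.float64(0.101)), (np.float64(0.525), np.float64(-0.096), np.float64(0.097)), (np.float64(0.524), np.float64(-0.106), np.float64(0.102)), (np.float64(0.524), np.float64(-0.117), np.float64(0.099)), (np.float64(0.524), np.float64(-0.126), np.float64(0.104)), (np.float64(0.531), np.float64(-0.15), np.float64(-0.001)), (np.float64(0.53), np.float64(-0.16), np.float64(0.002))]
```

View pics/crop.png

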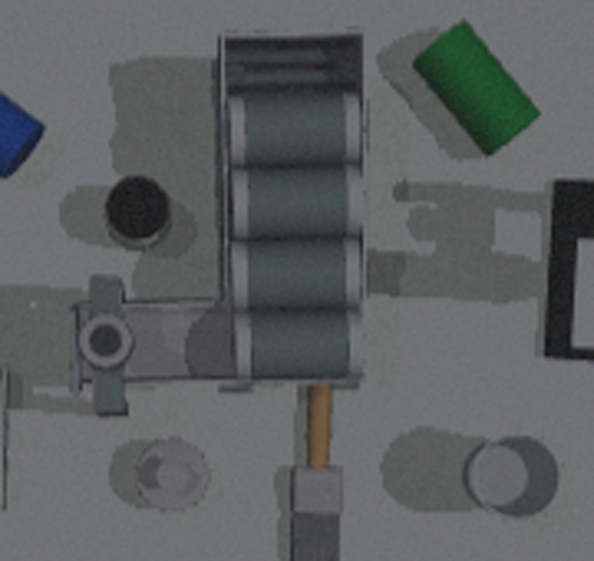

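The crop confirms that the drum in the trough at (295,343) is grey with aluminium ends and that the screw is at (105,340). Its +y end face is at y ≈ -0.030 and its -y end face at -0.131. The heights fit the description: crest 0.101 and head top 0.164. The rack yaw is about -1.3°.

Next I shut the gripper and turn the tool so its x runs along the trough.

```bash
python3 -m handwheel '[[[0,0,-0.98,0,0,0,1],[0,0,-0.98,0,0,0,1],[0,0,-0.98,0,0,0,1],[0,0,-0.98,0,0,0,1],[0,0,-0.98,0,0,0,1],[0,0,-0.98,0,0,0,1],[0,0,-0.98,0,0,0,1],[0,0,-0.98,0,0,0,1],[0,0,-0.98,0,0,0,1],[0,0,-0.98,0,0,0,1],[0,0,-0.98,0,0,0,1],[0,0,-0.98,0,0,0,1],[0,0,-0.98,0,0,0,1]]]' 30
cat >> h.py <<'E'
def to(p):
    s=sense(); T=rot(s["tcp_rot"]); d=T.T@(np.array(p)-s["tcp_pos"])/0.05
    print("t",round(s["t"],2),"tcp",s["tcp_pos"].round(4),"x",T[:,0].round(3),"z",T[:,2].round(3),"F",s["force"].round(1),"units",d.round(2),"q",s["joint_pos"].round(2))
E
python3 -c "
from h import *
to([.38,-.25,.23]);to([.512,-.157,.23])"
```

```text
t: 1.72
tcp_pos: [0.2326, -0.4982, 0.231]
tcp_rot: [-2.242, -2.199, -0.001]
force: [-0.4, 0.2, -0.1]
grip_width: 0.001
grip_force: 0.0
t 1.73 tcp [ 0.2326 -0.4982  0.231 ] x [0.019 1.    0.001] z [-0.     0.001 -1.   ] F [-0.4  0.2 -0.1] units [5.02 2.85 0.02] q [-1.35  0.38  1.3  -0.    1.46 -1.33]
t 1.73 tcp [ 0.2326 -0.4982  0.231 ] x [0.019 1.    0.001] z [-0.     0.001 -1.   ] F [-0.4  0.2 -0.1] units [6.93 5.45 0.02] q [-1.35  0.38  1.3  -0.    1.46 -1.33]
```

```bash
python3 -m handwheel '[[[0,0,0,0.7,0.4,0,1],[0,0,0,0.7,0.4,0,1],[0,0,0,0.7,0.4,0,1],[0,0,0,0.7,0.4,0,1],[0,0,0,0.7,0.4,0,1],[0,0,0,0.7,0.4,0,1],[0,0,0,0.7,0.4,0,1],[0,0,0,0.4,0.5,0,1],[0,0,0,0.4,0.5,0,1],[0,0,0,0.4,0.5,0,1],[0,0,0,0.4,0.5,0,1],[0,0,0,0.4,0.5,0,1],[0,0,0,0,0,0,1]]]'
python3 -c "
from h import *
to([.512,-.157,.12]);to([.512,-.157,.06])
c=read_camera('top');P=cloud(c)
for r in (205,223): print([tuple(float(a) for a in P[r,q].round(3)) for q in range(368,400,3)])"
```

```text
t: 3.35
tcp_pos: [0.506, -0.1582, 0.2307]
tcp_rot: [-2.243, -2.199, 0.0]
force: [-0.9, -0.9, 0.5]
grip_width: 0.002
grip_force: 0.0
t 3.35 tcp [ 0.506  -0.1582  0.2307] x [0.02  1.    0.001] z [-0.001  0.001 -1.   ] F [-0.9 -0.9  0.5] units [0.02 0.12 2.21] q [-0.53  0.35  1.35  0.    1.44 -0.51]
t 3.35 tcp [ 0.506  -0.1582  0.2307] x [0.02  1.    0.001] z [-0.001  0.001 -1.   ] F [-0.9 -0.9  0.5] units [0.02 0.12 3.41] q [-0.53  0.35  1.35  0.    1.44 -0.51]
[(0.568, -0.102, 0.106), (0.567, -0.109, 0.109), (0.567, -0.116, 0.111), (0.566, -0.124, 0.112), (0.568, -0.134, 0.095), (0.524, -0.088, 0.508), (0.523, -0.093, 0.514), (0.522, -0.097, 0.522), (0.521, -0.1, 0.535), (0.521, -0.105, 0.533), (0.52, -0.11, 0.536)]
[(0.522, -0.101, 0.102), (0.521, -0.108, 0.103), (0.521, -0.116, 0.103), (0.496, -0.082, 0.464), (0.491, -0.079, 0.532), (0.49, -0.083, 0.542), (0.49, -0.089, 0.538), (0.49, -0.093, 0.541), (0.493, -0.104, 0.501), (0.492, -0.108, 0.507), (0.492, -0.113, 0.51)]
```

```bash
python3 -m handwheel '[[[0,0,0,0,0.12,0.6,1],[0,0,0,0,0,0.7,1],[0,0,0,0,0,0.7,1],[0,0,0,0,0,0.6,1],[0,0,0,0,0,0.4,1],[0,0,0,0,0,0.4,1],[0,0,0,0,0,0,1]]]'
python3 - <<'E'
from h import *
to([.512+.002,-.157+.122,.06])
c=read_camera('scene'); cv2.imwrite('pics/s1.png',cv2.resize(c['img'][190:410,220:440],None,fx=2.5,fy=2.5))
E
```

```text
t: 4.28
tcp_pos: [0.51, -0.1598, 0.0604]
tcp_rot: [-2.245, -2.193, 0.002]
force: [1.1, 0.1, 0.9]
grip_width: -0.002
grip_force: 0.0
t 4.28 tcp [ 0.51   -0.1598  0.0604] x [0.023 1.    0.001] z [-0.003  0.001 -1.   ] F [1.1 0.1 0.9] units [2.5  0.02 0.01] q [-0.53  0.54  1.58 -0.    1.02 -0.5 ]
```

View pics/s1.png

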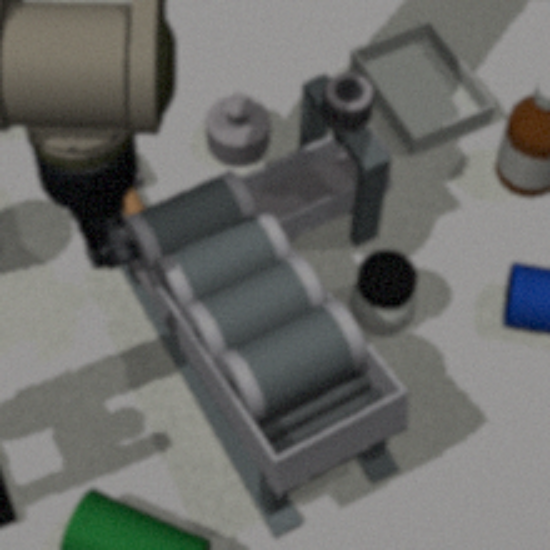

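The crop shows the finger at (115,245), beside the -y end face of the front drum and clear of it. Now I push.

```bash
python3 -m handwheel '[[[0,0,0,0.2,0,0,1],[0,0,0,0.2,0,0,1],[0,0,0,0.2,0,0,1],[0,0,0,0.2,0,0,1]]]'
python3 -m handwheel '[[[0,0,0,0.2,0,0,1],[0,0,0,0.2,0,0,1],[0,0,0,0.2,0,0,1],[0,0,0,0.2,0,0,1],[0,0,0,0.2,0,0,1],[0,0,0,0.2,0,0,1]]]'
python3 -c "
from h import *
to([.514,-.0195,.06])"
```

```text
t: 4.82
tcp_pos: [0.5122, -0.1187, 0.0616]
tcp_rot: [2.245, 2.197, 0.0]
force: [0.0, -1.4, 0.0]
grip_width: -0.001
grip_force: 0.8
t: 5.58
tcp_pos: [0.5135, -0.0588, 0.0613]
tcp_rot: [2.246, 2.197, 0.0]
force: [-0.6, -2.2, 1.1]
grip_width: 0.002
grip_force: 0.6
t 5.58 tcp [ 0.5135 -0.0588  0.0613] x [0.022 1.    0.   ] z [ 0.  0. -1.] F [-0.6 -2.2  1.1] units [ 0.79 -0.01  0.03] q [-0.34  0.52  1.63  0.    0.99 -0.32]
```

```bash
python3 -m handwheel '[[[0,0,0,0.2,0,0,1],[0,0,0,0.2,0,0,1],[0,0,0,0.15,0,0,1],[0,0,0,0.06,0,0,1],[0,0,0,0.06,0,0,1]]]'
python3 -m handwheel '[[[0,0,0,0.04,0,0,1],[0,0,0,0.04,0,0,1]]]'
python3 - <<'E'
from h import *
to([.514,-.0195,.06])
P=cloud(read_camera('scene')); 
x,y,z=np.moveaxis(P,-1,0)
m=(x>.49)&(x<.545)&(y>-.15)&(y<.12)&(z>.09)&(z<.106)
print(np.histogram(y[m],np.arange(-.15,.121,.01)))
E
```

```text
t: 6.2
tcp_pos: [0.5134, -0.0259, 0.0611]
tcp_rot: [-2.245, -2.196, 0.002]
force: [-4.5, -2.1, 2.8]
grip_width: -0.003
grip_force: 2.9
t: 6.45
tcp_pos: [0.514, -0.022, 0.0612]
tcp_rot: [-2.246, -2.196, 0.001]
force: [-2.9, -0.9, 0.9]
grip_width: 0.002
grip_force: 1.8
t 6.45 tcp [ 0.514  -0.022   0.0612] x [0.022 1.    0.   ] z [-0.001  0.    -1.   ] F [-2.9 -0.9  0.9] units [ 0.05 -0.    0.02] q [-0.27  0.52  1.64 -0.    0.99 -0.25]
(array([ 0,  0, 44, 55, 50, 40, 36, 23, 26, 21, 13, 26,  4,  0,  0,  8, 54,
       78, 75, 78, 73, 16,  0,  0, 10,  0,  0]), array([-1.50000000e-01, -1.40000000e-01, -1.30000000e-01, -1.20000000e-01,
       -1.10000000e-01, -1.00000000e-01, -9.00000000e-02, -8.00000000e-02,
       -7.00000000e-02, -6.00000000e-02, -5.00000000e-02, -4.00000000e-02,
       -3.00000000e-02, -2.00000000e-02, -1.00000000e-02,  1.38777878e-16,
        1.00000000e-02,  2.00000000e-02,  3.00000000e-02,  4.00000000e-02,
        5.00000000e-02,  6.00000000e-02,  7.00000000e-02,  8.00000000e-02,
        9.00000000e-02,  1.00000000e-01,  1.10000000e-01,  1.20000000e-01]))
```

```bash
for i in 1 2 3; do python3 -m handwheel '[[[0,0,0,0.04,0,0,1],[0,0,0,0,0,0,1]]]' | egrep 'tcp_pos|force'; done
```

```text
tcp_pos: [0.5144, -0.0206, 0.0613]
force: [-4.2, -5.7, 1.6]
grip_force: 4.2
tcp_pos: [0.5144, -0.0206, 0.0614]
force: [-5.9, -18.3, 0.3]
grip_force: 10.4
tcp_pos: [0.5145, -0.0206, 0.0615]
force: [-7.8, -29.2, 2.4]
grip_force: 16.9
```

The force rise to 29 N at y = -0.0206 shows the drum is home. I release the push and lift straight up.

```bash
python3 -m handwheel '[[[0,0,0,-0.1,0,0,1],[0,0,0,0,0,-0.1,1],[0,0,0,0,0,-0.2,1],[0,0,0,0,0,-0.4,1],[0,0,0,0,0,-0.8,1],[0,0,0,0,0,-0.8,1],[0,0,0,0,0,-0.8,1],[0,0,0,0,0,-0.4,1],[0,0,0,0,0,0,1],[0,0,0,0,0,0,1],[0,0,0,0,0,0,1],[0,0,0,0,0,0,1]]]'
python3 - <<'E'
from h import *
to([.522,.0675,.2])
c=read_camera('scene'); P=cloud(c); cv2.imwrite('pics/s2.png',cv2.resize(c['img'][190:410,220:440],None,fx=2.5,fy=2.5))
x,y,z=np.moveaxis(P,-1,0)
m=(x>.49)&(x<.545)&(y>-.15)&(y<.12)&(z>.09)&(z<.106)
print(np.histogram(y[m],np.arange(-.15,.121,.01))[0])
for lo,hi in((.49,.55),(.55,.6),(.6,.66),(.66,.7)):
    m=(y>-.11)&(y<-.05)&(x>lo)&(x<hi)&(z>.07); q=P[m]
    if len(q)>9: # circle fit in xz
        A=np.c_[2*q[:,0],2*q[:,2],np.ones(len(q))]; s=np.linalg.lstsq(A,q[:,0]**2+q[:,2]**2,rcond=None)[0]; print(s[:2].round(4),np.sqrt(s[2]+s[0]**2+s[1]**2).round(4))
E
```

```text
t: 8.75
tcp_pos: [0.5142, -0.0209, 0.2357]
tcp_rot: [-2.245, -2.196, 0.001]
force: [0.8, 0.1, -0.4]
grip_width: -0.0
grip_force: 0.0
t 8.75 tcp [ 0.5142 -0.0209  0.2357] x [0.022 1.    0.   ] z [-0.001  0.    -1.   ] F [ 0.8  0.1 -0.4] units [1.77 0.12 0.71] q [-0.27  0.32  1.38  0.    1.44 -0.25]
[ 0  0 76 85 84 87 86 84 79 82 82 79 23  0 84 81 76 78 77 75 79 14  0  0
  8  0  0]
[0.4524 0.3081] 0.2094
[0.5985 0.305 ] 0.1978
[0.6306 0.0934] 0.0301
[0.679  0.0883] 0.0163
```

View pics/s2.png

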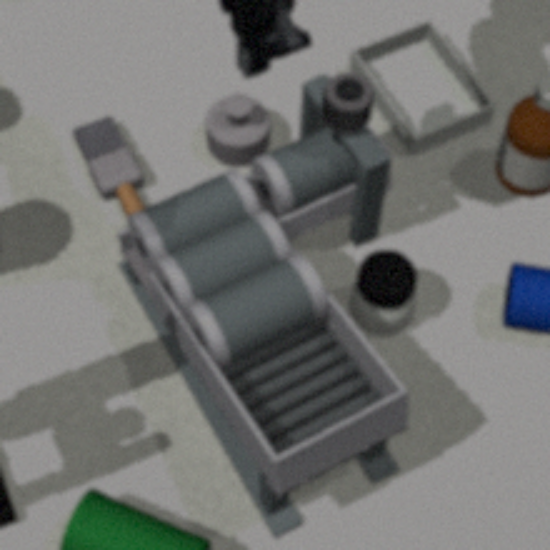

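The crop shows drum0 under the bridge at (310,165) and drum1 in the pick place at (195,212), with drums 2 and 3 close behind. By depth, drum0's trailing face is at y ≈ -0.009, which is home. Next I open the gripper and move over the screw head.

```bash
python3 -m handwheel '[[[0,0,0,0.4,0.03,0,-1],[0,0,0,0.5,0.03,0,-1],[0,0,0,0.5,0.03,0,-1],[0,0,0,0.36,0.03,0,-1],[0,0,0,0,0,0,-1],[0,0,0,0,0,0,-1]]]' 20
python3 - <<'E'
from h import *
to([.5225,.067,.132])
c=read_camera('wrist'); cv2.imwrite('pics/w1.png',c['img'])
s=sense();Rc=rot(c['attitude'])
# expected pixel of head top centre
v=Rc.T@(np.array([.5225,.067,.164])-c['position']); th=np.arctan2(np.hypot(v[0],v[1]),v[2]); print(c['cx']+c['fx']*th*v[0]/np.hypot(v[0],v[1]),c['cy']+c['fy']*th*v[1]/np.hypot(v[0],v[1]))
E
```

```text
t: 9.55
tcp_pos: [0.5223, 0.0663, 0.2362]
tcp_rot: [2.246, 2.196, -0.001]
force: [0.6, 0.0, -0.1]
grip_width: 1.003
grip_force: 0.0
t 9.55 tcp [0.5223 0.0663 0.2362] x [ 0.023  1.    -0.   ] z [-0. -0. -1.] F [ 0.6  0.  -0.1] units [0.01 0.   2.08] q [-0.1   0.34  1.35 -0.    1.45 -0.08]
316.5121785027371 262.04356989667644
```

View pics/w1.png

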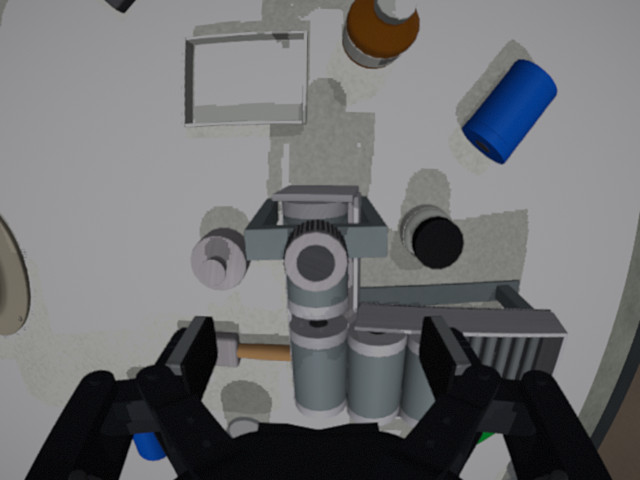

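The wrist view shows the head's top centre at (316,262), against a prediction of (316.5,262). It is centred between the fingers, so I descend and close gently.

```bash
python3 -m handwheel '[[[0,0,0,0,0,0.5,-1],[0,0,0,0,0,0.5,-1],[0,0,0,0,0,0.5,-1],[0,0,0,0,0,0.4,-1],[0,0,0,0,0,0.18,-1],[0,0,0,0,0,0,-1]]]' 20
python3 -m handwheel '[[[0,0,0,0,0,0,0],[0,0,0,0,0,0,0.3],[0,0,0,0,0,0,0.3],[0,0,0,0,0,0,0.3],[0,0,0,0,0,0,0.3]]]' 20
python3 -c "
from h import *
to([.5225,.067,.132]);print(sense()['ft_torque'])"
```

```text
t: 10.35
tcp_pos: [0.5223, 0.0665, 0.1323]
tcp_rot: [-2.246, -2.196, 0.0]
force: [-0.2, -0.1, 0.2]
grip_width: 0.995
grip_force: 0.0
t: 10.98
tcp_pos: [0.5211, 0.0669, 0.133]
tcp_rot: [-2.245, -2.196, 0.003]
force: [-7.4, -0.2, 8.5]
grip_width: 0.465
grip_force: 20.5
t 10.97 tcp [0.5211 0.0669 0.133 ] x [ 0.022  1.    -0.   ] z [-0.002 -0.    -1.   ] F [-7.4 -0.2  8.5] units [0.   0.03 0.02] q [-0.1   0.43  1.52 -0.    1.19 -0.08]
[-0.08775201  1.16135259 -0.00874413]
```

```bash
python3 -m handwheel '[[[0,0,1,0,-0.03,0,0.3],[0,0,1,0,0,0,0.3],[0,0,1,0,0,0,0.3],[0,0,1,0,0,0,0.3]]]' | egrep 'rot|force'
python3 -c "
from h import *
to([.5225,.067,.132]);print(sense()['ft_torque'])"
python3 -m handwheel '[[[0,0,1,0,0,0,0.3],[0,0,1,0,0,0,0.3],[0,0,1,0,0,0,0.3]]]' | egrep 'rot|force'
python3 -c "
from h import *
to([.5225,.067,.132]);print(sense()['ft_torque'])"
```

```text
tcp_rot: [2.595, 1.769, 0.002]
force: [-1.1, -1.0, 3.9]
grip_force: 20.3
t 11.47 tcp [0.5211 0.0668 0.1331] x [0.365 0.931 0.   ] z [ 0.001 -0.    -1.   ] F [-1.1 -1.   3.9] units [0.01 0.02 0.02] q [-0.1   0.43  1.52 -0.    1.18  0.28]
[-0.09154868  0.05919062  0.08534335]
tcp_rot: [2.803, 1.415, 0.002]
force: [-0.4, -1.1, 3.7]
grip_force: 20.3
t 11.85 tcp [0.5211 0.0668 0.1331] x [0.594 0.805 0.   ] z [ 0.002 -0.001 -1.   ] F [-0.4 -1.1  3.7] units [0.02 0.02 0.02] q [-0.1   0.43  1.52 -0.    1.18  0.54]
[-0.25261093  0.02646038  0.0515563 ]
```

```bash
for i in 1 2 3; do python3 -m handwheel '[[[0,0,0.5,0,0,0,0.3],[0,0,0.5,0,0,0,0.3]]]' >/dev/null
python3 -c "
from h import *
s=sense();T=rot(s['tcp_rot']);print(np.degrees(np.arctan2(T[1,0],T[0,0])),s['ft_torque'].round(3),s['force'].round(1))"; done
```

```text
48.658838523158856 [-0.198  0.043 -0.005] [-0.6 -0.5  3.8]
43.662474371285015 [-0.265  0.048  0.044] [-0.6 -1.5  3.6]
38.673266286650545 [-0.302 -0.006  0.226] [-0.7 -1.   3.6]
```

```bash
for r in 1 2; do python3 -m handwheel '[[[0,0,0.5,0,0,0,0.3]]]' >/dev/null
python3 -c "
from h import *
s=sense();T=rot(s['tcp_rot']);print(np.degrees(np.arctan2(T[1,0],T[0,0])),s['ft_torque'].round(3),s['force'].round(1))"; done
```

```text
36.18499631549606 [-0.312 -0.015  0.309] [-0.6 -1.3  2.7]
33.69549734877102 [-0.33   0.004  0.35 ] [ 0.1 -1.5  3.5]
```

The torque has climbed 0.04 → 0.23 → 0.31 → 0.35 N m, so the screw is seated and well under 0.7. I dwell, let go and rise.

```bash
python3 -m handwheel '[[[0,0,0,0,0,0,0.3],[0,0,0,0,0,0,0.3],[0,0,0,0,0,0,-0.3],[0,0,0,0,0,0,-1],[0,0,0,0,0,0,-1],[0,0,0,0,0,0,-1],[0,0,0,0,0,0,-1],[0,0,0,0,0,-0.4,-1],[0,0,0,0,0,-0.8,-1],[0,0,0,0,0,-0.8,-1],[0,0,0,0,0,-0.5,-1],[0,0,0,0,0,0,-1],[0,0,0,0,0,0,-1],[0,0,0,0,0,0,-1]]]'
python3 - <<'E'
from h import *
to([.5,0,.2])
c=read_camera('scene'); P=cloud(c); cv2.imwrite('pics/s3.png',cv2.resize(c['img'][190:410,220:440],None,fx=2.5,fy=2.5))
x,y,z=np.moveaxis(P,-1,0)
m=(x>.49)&(x<.545)&(y>-.15)&(y<.12)&(z>.09)&(z<.106)
print(np.histogram(y[m],np.arange(-.15,.121,.01))[0])
E
```

```text
t: 14.6
tcp_pos: [0.5204, 0.0669, 0.256]
tcp_rot: [-3.006, -0.911, 0.004]
force: [-0.4, -0.0, 0.1]
grip_width: 1.002
grip_force: 0.0
t 14.6 tcp [0.5204 0.0669 0.256 ] x [ 0.832  0.555 -0.002] z [-0.002  0.    -1.   ] F [-0.4 -0.   0.1] units [-1.08  0.89  1.12] q [-0.1   0.32  1.32  0.    1.51  0.88]
[ 0  0 77 83 86 84 81 85 78 83 84 87 18  1 86 73 76 76 70 79 77 16  0  0
 10  0  0]
```

View pics/s3.png

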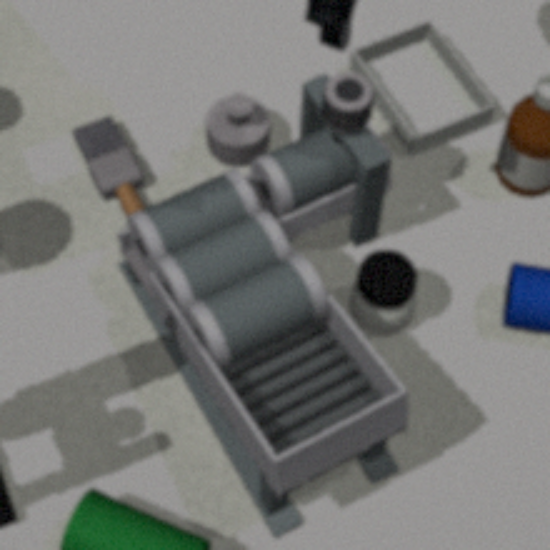

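Nothing in the scene has changed since step 1: drum0 at (310,165), drum1 at (195,212), and the gripper is clear of everything. I hand in.

```bash
python3 -c "
from bench import finish_job; print(finish_job())"
```

```text
the job is handed in; nothing more can be done
None
```

I've handed the job in; the hand-in gave no verdict. The front drum is home against the end stop, the next three have rolled forward with one in the pick place, the thumbscrew was turned clockwise until it seated at about 0.35 N m and let go, and the robot is clear.

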